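Hold the bag clip open over the recipe card

TASK

I want to slip a second recipe card in beside the one standing in the wooden stand. Take the blue clip off its rail by squeezing its thumb pads, bring it over the standing card and lower it so that its wide-open jaws straddle the card's top edge near the middle, one jaw on each side and neither touching the card, then finish holding it there, squeezed open: do not let go. Leave the card stand, the red clip, the pepper grinder and the card lying flat where they are.

Things in the scene. Friction and masses are not known exactly. Their poses are not given: they have to be found in the camera images.
- blue_clip: the blue clip to use: sprung bag clip like a clothes peg, biting the rail's plate, jaws down, at either place. 100 mm tall, 26 mm wide (y), about 0.05 kg. Origin midway between the jaw tips at their lower ends, 30 mm above the worktop at the start; z up, y along pivot and rail, x across. Pivot 50 mm above the origin. The frame belongs to the -x lever and leans with it by half the opening angle
- blue_clip_pads (a point): point 90 mm above the clip's origin, midway between its two thumb pads (each 26 mm wide along y, 22 mm tall, 10 mm up and down from here). At rest they splay like a V, 52 mm over the outer top edges; squeezed together along x they end parallel, 22 mm over the outer faces, at a firm stop, which opens the jaws fully. It takes 4 N at first, 8 N at the stop
- blue_clip_lever (a joint): opening angle of the blue clip between its levers (rad): 0 as it sits on the rail (jaws 4 mm apart), 0.60 at the stop, fully squeezed (34 mm between the jaw tips, which then rise 2 mm against the pivot); 0.38 gives 23 mm. A spring closes it
- blue_clip_jaw_a (a point): lower end of the blue clip's jaw on its -x side, mid-thickness (the tip is 6.4 mm thick)
- blue_clip_jaw_b (a point): lower end of the blue clip's other jaw, on its +x side, mid-thickness. A card edge may pass up to 30 mm in between the open jaws
- clip_rail: fixed clip rail: dark wooden foot 64 x 150 mm, 8 mm high (14 mm along the middle), on it an upright steel plate, 4 mm thick, 140 mm long (y), top 52 mm above the worktop. The clips bite its upper 22 mm and hang free of the foot. Origin at the centre of the underside; the clips stand at y = +40 and -40 mm
- red_clip: the other clip on the rail, red, same form and size, to be left alone. Origin and axes as for the blue clip
- card_stand: loose wooden stand, 64 x 130 x 29 mm, 0.5 to 1 kg, with a stiff white recipe card fixed upright in it: 4 mm thick (x), 116 mm wide (y), top edge 125 mm above the underside, green header band. Origin at the centre of the stand's underside, z up
- card_edge (a point): middle of the standing card's top edge; x is square to the card, y runs along the edge, z up
- pepper_grinder: small glass pepper grinder with a black cap, 43 mm across, 112 mm tall, a bystander. Origin at the centre of its underside
- spare_card: second white recipe card with a red header band, 108 x 116 x 4 mm, lying flat, a bystander. Origin at the centre of its underside
There are look-alikes about, which are no part of the job. There is more than one size of the blue_clip; the job needs the smaller.

How it is judged:
By the outcome, as a careful person would: the job done as asked, in the order asked, and still so for the second after the job is handed in, while the arm keeps its last pose, push and grip.
It also fails if it takes over 32 s, if anything falls off the work surface, if the arm or the gripper's body presses on something with over 40 N, if the wrist force passes 120 N, or if a joint passes its speed limit or range.

ROBOT

A 7-joint arm with a two-finger parallel gripper is mounted at the origin on a cart in front of the work surface, level with it; the furniture and walls round the work are solid. World frame = base frame: x ahead of the robot, y to its left, z up, the work surface at z = 0. Lengths are in m, angles in rad, forces in N, time in s.
With the tool pointing down it reaches from about 0.4 to 0.85 m from the base axis. Payload 4.5 kg.
Tool frame: the origin (TCP) lies midway between the tips of the shut fingers; the grasp point (between the pads) lies 19 mm behind it; z points along the fingers, y is the direction in which the jaws open and shut (so a half turn about z gives the same grasp; the last joint's range is limited). The gripper opens to 88 mm and grips with 3 to 60 N. Pads are 18 mm wide; open, the fingers measure 123 mm over their backs; the gripper's body (75 mm by 187 mm) begins 45 mm behind the grasp point.
Start: joints at [-1.149, 0.689, -0.195, 1.565, 0.157, 0.902, -0.215], TCP at [0.236, 0.579, 0.239] pointing down, gripper open.
Joint ranges: [-3.01, 3.01], [-0.46, 2.08], [-1.47, 1.51], [0.13, 2.56], [-1, 4.14], [0.04, 2.09], [-2.66, 2.66]. Speed limits (rad/s): [2.57, 2.57, 3.14, 3.14, 3.14, 3.14, 3.14].

INTERFACE

Orientations are given as a 3x3 rotation matrix whose columns are the frame's x, y, z axes.
In Python, from plant import telemetry, viewer, env gives the robot as it stands.
- The arm moves only by the tool drive_tool, never from a script. Its argument "steps" is text: rows parted by semicolons, each of 7 numbers parted by spaces: the shift along the tool's x, y, z in mm, then the turn, a rotation vector about the tool's x, y, z in rad, then the opening, from 0 (shut) to 1 (fully open). In form: tx ty tz wx wy wz claw; .... A call has 1 to 10 rows; each row shifts and turns the commanded pose from where the row before left it, along the tool's axes as they then stand; what a row does not reach is not made up. A row lasts 1/12 s, in which the tool goes at most 41.7 mm and 7.16 degrees, less where a joint would pass 70% of its speed; a pose out of reach is approached as far as the arm can. A call is refused whole if a number of a shift passes 41.7 or a number of a turn 0.125, either way. A call with a gripper value outside its range is refused whole. The fingers move at their own pace and stop on an object; the grip force is fixed at half the most. Time passes only in rows, so rows that do not move let the fingers close. It gives the time, the measured TCP pose, the force and the opening at its end, in the units of the state.
- telemetry.state(): the state, without advancing time (a new reading comes with each control period).
- viewer.get_image(name): name is "side" or "top" or "wrist"; returns the picture (480x640x3 uint8, blue, green, red); there is no depth.
- viewer.camera_info(name): a dict with "vertical_fov" (degrees; the focal length in pixels is half the picture's height over the tangent of half this angle, whatever the lens; pixels are square), "cx", "cy" (the principal point, pixels), "camera_from_world" (4x4, takes a point from world to camera coordinates). Camera axes: x right, y down, z forward; pixel columns grow to the right and rows downward; lengths in m; the calibration is good to about 2 mm. A picture is of the moment at which its call begins: read the wrist's pose just before it. camera_info takes no time and is no camera call; for the wrist camera it gives the pose at the moment of the call.
- env.job_done(): hands the job in, once; it reports no verdict.
The state is a dict: "clock": time; "joints": joint angles; "qvel": joint speeds; "joint_torque": joint torques, N m; "tcp_pos": TCP position; "eef_rot": TCP orientation; "force": force on the tool from outside, world axes, zero at the start; "torque": the same for the moment, N m; "opening": finger opening in m.
Only numpy, scipy, OpenCV 4.12 (cv2) and the standard library are available. Lean on these libraries where they do the work, as an engineer would, in place of code of your own. Each camera call takes 0.05 s, during which the arm holds its last target.

## Working session

There is one attempt and no reset: what is moved stays moved. The work goes in short steps, Python scripts to look and compute and a tool call to move; the robot and the scene stay as the last step left them, time stands still between calls to the robot, and variables do not carry over. Pictures are saved under pics/ and viewed, and the job is handed in when it is done.

Besides the shell and the picture viewer there is one more tool, called as name(argument=value, ...), one argument or row to a line, values as JSON. drive_tool: Moves the arm, as the interface text tells. Its arguments: {"type":"object","properties":{"steps":{"type":"string"}},"required":["steps"]}

```bash
mkdir -p pics
cat > h.py <<'E'
import numpy as np, cv2
from plant import telemetry, viewer, env
def cam(n):
    i=viewer.camera_info(n); T=np.array(i["camera_from_world"]); f=240/np.tan(np.radians(i["vertical_fov"])/2)
    return f,i["cx"],i["cy"],T
def proj(c,p):
    f,cx,cy,T=c; q=T[:3,:3]@np.array(p)+T[:3,3]; return np.array([cx+f*q[0]/q[2],cy+f*q[1]/q[2]])
def ray(c,u,v):
    f,cx,cy,T=c; R=T[:3,:3]; o=-R.T@T[:3,3]; d=R.T@np.array([(u-cx)/f,(v-cy)/f,1]); return o,d/np.linalg.norm(d)
def onz(c,u,v,z):
    o,d=ray(c,u,v); return o+d*(z-o[2])/d[2]
def two(c1,p1,c2,p2):
    o1,d1=ray(c1,*p1);o2,d2=ray(c2,*p2)
    A=np.stack([d1,-d2],1); s=np.linalg.lstsq(A,o2-o1,rcond=None)[0]
    a=o1+s[0]*d1;b=o2+s[1]*d2; return (a+b)/2,np.linalg.norm(a-b)
E
python3 - <<'E'
from h import *
for n in ["side","top","wrist"]:
    c=cam(n); cv2.imwrite(f"pics/{n}0.png",viewer.get_image(n)); print(n,c[:3],(-c[3][:3,:3].T@c[3][:3,3]).round(3),c[3][:3,:3].round(2).tolist())
s=telemetry.state();print(s)
E
```

```text
side (np.float64(448.4483012518831), 312.50622671012496, 233.04462889249893) [0.339 0.548 0.664] [[-0.91, -0.4, 0.01], [-0.28, 0.62, -0.74], [0.29, -0.68, -0.68]]
top (np.float64(497.9928257237416), 315.27253037206975, 243.03929110956804) [ 0.422 -0.05   0.965] [[-0.03, -1.0, 0.01], [-0.98, 0.03, -0.19], [0.19, -0.01, -0.98]]
wrist (np.float64(364.17886366590653), 327.585687269754, 244.01576738418646) [0.159 0.609 0.383] [[0.38, 0.93, -0.0], [0.88, -0.36, 0.32], [0.3, -0.12, -0.95]]
{'clock': 0.15, 'joints': array([-1.14918121,  0.68979926, -0.19456682,  1.56606018,  0.15729937,
        0.90248837, -0.21510482]), 'qvel': array([-0.00160665, -0.00332352,  0.00028244, -0.0046228 ,  0.00057185,
       -0.00094318, -0.00043015]), 'joint_torque': array([-1.36723902e-03, -5.27863312e+01, -1.26826197e+00, -1.53583252e+01,
       -5.24403923e-02,  3.99617013e-03,  1.29257760e-04]), 'tcp_pos': array([0.23619189, 0.57815662, 0.23810229]), 'eef_rot': array([[-9.25769693e-01,  3.78087654e-01, -4.49220936e-04],
       [ 3.78087914e-01,  9.25768800e-01, -1.28765790e-03],
       [-7.09728271e-05, -1.36191966e-03, -9.99999070e-01]]), 'force': array([ 0.40197052,  1.18122455, -0.37074339]), 'torque': array([-0.04258134, -0.04017311,  0.0116435 ]), 'opening': 0.08825989018848154}
```

View pics/top0.png

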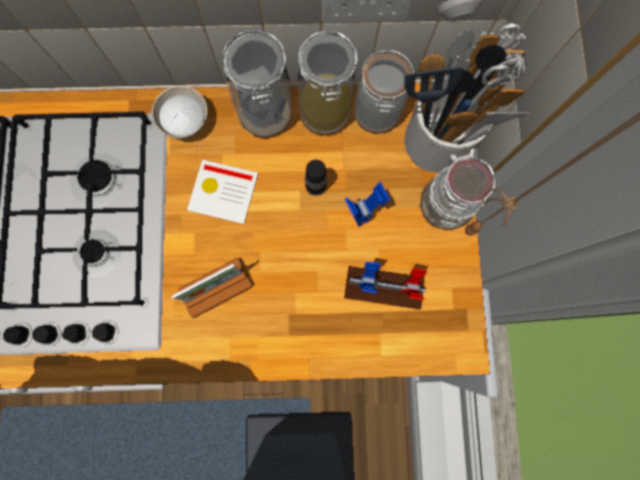

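View pics/side0.png

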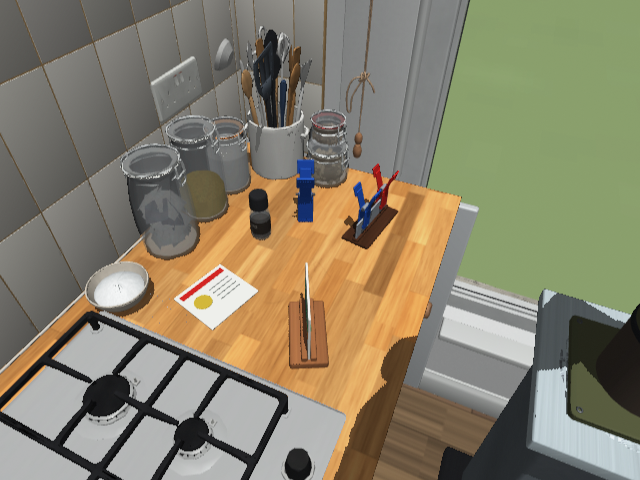

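View pics/wrist0.png

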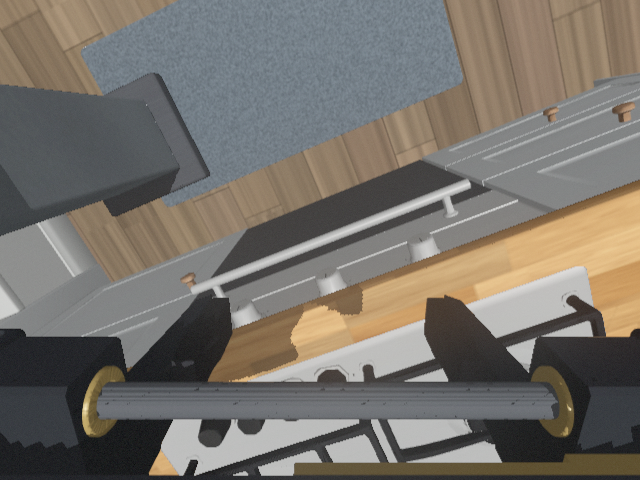

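Run:
```python
import cv2,numpy as np
t=cv2.imread("pics/top0.png"); s=cv2.imread("pics/side0.png")
a=cv2.resize(t[170:320,330:440],None,fx=4,fy=4,interpolation=cv2.INTER_CUBIC)
b=cv2.resize(s[145:255,285:405],None,fx=3,fy=3,interpolation=cv2.INTER_CUBIC)
c=np.zeros((600,800,3),np.uint8);c[:600,:440]=a;c[:330,440:800]=b
cv2.imwrite("pics/crop1.png",c)
a=cv2.resize(t[245:325,160:270],None,fx=4,fy=4,interpolation=cv2.INTER_CUBIC)
b=cv2.resize(s[250:380,270:350],None,fx=4,fy=4,interpolation=cv2.INTER_CUBIC)
c=np.zeros((600,800,3),np.uint8);c[:320,:440]=a;c[:520,450:770]=b
cv2.imwrite("pics/crop2.png",c)
```

```text
(no output)
```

View pics/crop1.png

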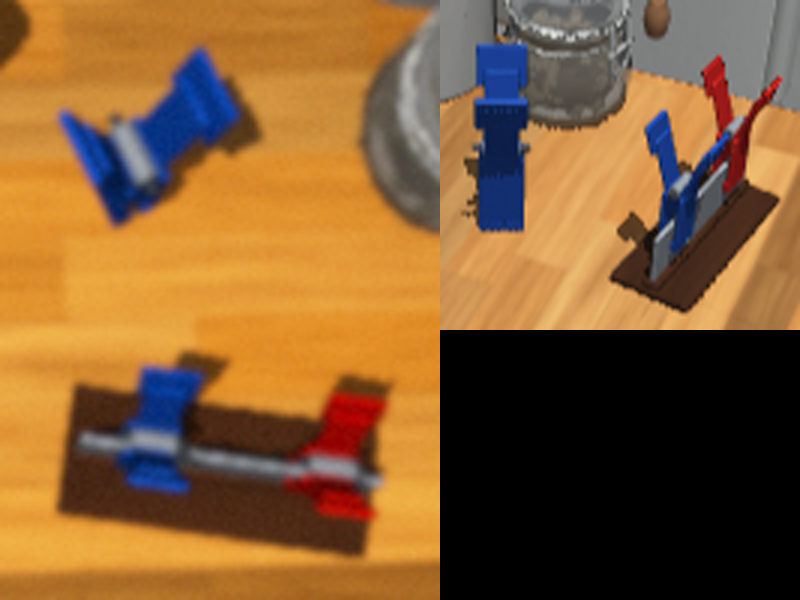

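View pics/crop2.png

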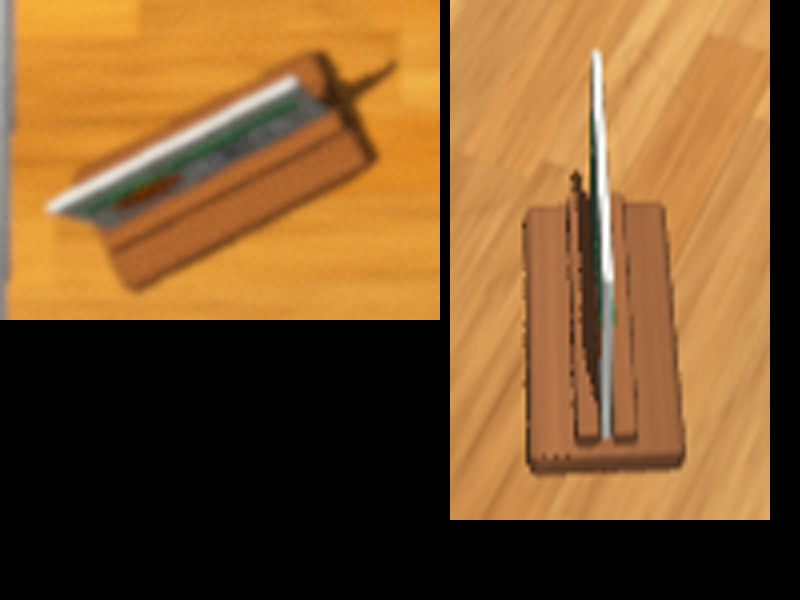

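Run:
```python
from h import *
t=cam("top");s=cam("side")
P=lambda u,v:(330+u/4,170+v/4)
a=onz(t,*P(80,438),.052);b=onz(t,*P(380,482),.052);print("plate",a,b,np.linalg.norm(a-b),(a+b)/2,np.degrees(np.arctan2(*(a-b)[[1,0]])))
f=[onz(t,*P(*q),.008) for q in [(78,384),(380,420),(362,555),(60,512)]];print("foot",np.round(f,4),[np.linalg.norm(f[i]-f[(i+1)%4]).round(4) for i in range(4)],np.mean(f,0))
c=onz(t,*P(155,441),.086);print("pivot",c)
pf=[onz(t,*P(*q),.10) for q in [(143,368),(204,374),(130,487),(188,492)]];print("pads",np.round(pf,4),np.mean(pf,0))
# the other blue: width
L=[(171.8,297),(233.8,265.5)]; S=[(309.5,318.5),(306.5,263)]
for l,q in zip(L,S): print("card",onz(t,*l,.125),two(t,l,s,q))
e=[onz(t,*l,.125) for l in L];print(np.linalg.norm(e[0]-e[1]),(e[0]+e[1])/2,np.degrees(np.arctan2(*(e[0]-e[1])[[1,0]])))
# side based check of pivot: blue pad tops
img=viewer.get_image("side") if 0 else cv2.imread("pics/side0.png")
h=cv2.cvtColor(img,cv2.COLOR_BGR2HSV)
m=cv2.inRange(h,(105,150,60),(130,255,255));n,_,st,ce=cv2.connectedComponentsWithStats(m)
print([ (st[i].tolist(),ce[i].round(1)) for i in range(1,n) if st[i,4]>20])
```

```text
plate [ 0.52713139 -0.1247031   0.052     ] [ 0.50308407 -0.26170062  0.052     ] 0.13909203589011232 [ 0.51510773 -0.19320186  0.052     ] 80.04423314657107
foot [[ 0.5585 -0.1284  0.008 ]
 [ 0.5369 -0.274   0.008 ]
 [ 0.4724 -0.2609  0.008 ]
 [ 0.4968 -0.1172  0.008 ]] [np.float64(0.1472), np.float64(0.0659), np.float64(0.1457), np.float64(0.0627)] [ 0.51615883 -0.19513901  0.008     ]
pivot [ 0.52099114 -0.15512789  0.086     ]
pads [[ 0.5517 -0.1497  0.1   ]
 [ 0.5484 -0.1764  0.1   ]
 [ 0.4997 -0.1416  0.1   ]
 [ 0.4968 -0.1667  0.1   ]] [ 0.52414556 -0.15862002  0.1       ]
card [0.49747236 0.18176808 0.125     ] (array([0.4979261 , 0.18169832, 0.12573117]), np.float64(0.0010590291651248961))
card [0.54806428 0.07799259 0.125     ] (array([0.54919619, 0.07856343, 0.12253036]), np.float64(0.00154974148231934))
0.11545083482661724 [0.52276832 0.12988033 0.125     ] 115.98984411558396
[([297, 160, 17, 62, 910], array([305. , 189.5])), ([354, 182, 27, 47, 360], array([363.7, 204.5]))]
```

Rail clip at top (370,277) and side (364,205) is small and matches the red clip. The look-alike at top (368,203) and side (305,190) stands free on the worktop and is larger. The clip biting the rail is the target, as the enlarged crop confirms: pads 26 mm wide and 52 mm over the tops, on the plate at y=+40. Measured sizes agree for the plate (139 mm), the card edge (115 mm) and its height (125 mm).

```bash
cat >> h.py <<'E'
from scipy.spatial.transform import Rotation as Ro
def pred(rows,n=None):
    s=telemetry.state();p=np.array(s["tcp_pos"]);R=np.array(s["eef_rot"])
    for k,r in rows:
        for _ in range(k):
            p=p+R@np.array(r[:3])/1e3; R=R@Ro.from_rotvec(r[3:6]).as_matrix()
    return p.round(4),np.degrees(np.arctan2(R[1,1],R[0,1])).round(2)
def togo(target,yaw):
    s=telemetry.state();p=np.array(s["tcp_pos"]);R=np.array(s["eef_rot"])
    y=np.degrees(np.arctan2(R[1,1],R[0,1]))
    Z=np.radians(yaw);Rt=np.array([[np.sin(Z),np.cos(Z),0],[-np.cos(Z),np.sin(Z),0],[0,0,-1]])
    if abs((yaw-y+180)%360-180)>90: print("other half turn?")
    print("pos",p.round(4),"yaw",y.round(2),"shift tool mm",(R.T@(np.array(target)-p)*1e3).round(1),"rotvec",Ro.from_matrix(R.T@Rt).as_rotvec().round(4),"F",s["force"].round(1),"op",round(s["opening"],4),"t",s["clock"],"q7",s["joints"][6].round(2))
E
python3 - <<'E'
from h import *
print(pred([(22,(-40,-3.7,0,0,0,.0619))])); togo((.522,-.1547,.2),-10)
E
```

```text
(array([ 0.5849, -0.1609,  0.2389]), np.float64(-10.24))Traceback (most recent call last):
  File "<stdin>", line 2, in <module>
  File "h.py", line 28, in togo
    print("pos",p.round(4),"yaw",y.round(2),"shift tool mm",(R.T@(np.array(target)-p)*1e3).round(1),"rotvec",Ro.from_matrix(R.T@Rt).as_rotvec().round(4),"F",s["force"].round(1),"op",round(s["opening"],4),"t",s["clock"],"q7",s["joints"][6].round(2))
                                                                                                             ~~~~~~~~~~~~~~^^^^^^^^
  File "scipy/spatial/transform/_rotation.pyx", line 1143, in scipy.spatial.transform._rotation.Rotation.from_matrix
ValueError: Non-positive determinant (left-handed or null coordinate frame) in rotation matrix 0: [[-2.11585689e-01 -9.77359448e-01  7.09728271e-05]
 [-9.77358524e-01  2.11585588e-01  1.36191966e-03]
 [ 1.34610188e-03 -2.18796813e-04  9.99999070e-01]].
```

drive_tool(
  steps="-40 -4 0 0 0 0.062 1;-40 -4 0 0 0 0.062 1;-40 -4 0 0 0 0.062 1;-40 -4 0 0 0 0.062 1;-40 -4 0 0 0 0.062 1;-40 -4 0 0 0 0.062 1;-40 -4 0 0 0 0.062 1;-40 -4 0 0 0 0.062 1;-40 -4 0 0 0 0.062 1;-40 -4 0 0 0 0.062 1",
)

```text
clock: 0.98
tcp_pos: [0.5224, 0.3026, 0.2385]
eef_rot: [[-0.531, 0.847, 0.0], [0.847, 0.531, 0.0], [0.0, 0.0, -1.0]]
force: [1.4, 0.3, -0.2]
opening: 0.0878
```

Run:
```python
from h import *
togo((.522,-.1547,.2),-10);print(pred([(10,(-40,-4,0,0,0,.062))]))
```

```text
Traceback (most recent call last):
  File "h.py", line 28, in togo
    print("pos",p.round(4),"yaw",y.round(2),"shift tool mm",(R.T@(np.array(target)-p)*1e3).round(1),"rotvec",Ro.from_matrix(R.T@Rt).as_rotvec().round(4),"F",s["force"].round(1),"op",round(s["opening"],4),"t",s["clock"],"q7",s["joints"][6].round(2))
                                                                                                             ~~~~~~~~~~~~~~^^^^^^^^
  File "scipy/spatial/transform/_rotation.pyx", line 1143, in scipy.spatial.transform._rotation.Rotation.from_matrix
ValueError: Non-positive determinant (left-handed or null coordinate frame) in rotation matrix 0: [[-7.42176775e-01 -6.70204162e-01 -1.27065029e-04]
 [-6.70204152e-01  7.42176786e-01 -1.17026713e-04]
 [-1.72736505e-04  1.69499804e-06  9.99999985e-01]].
```

```bash
sed -i 's/\[\[np.sin(Z),np.cos(Z),0\],\[-np.cos(Z)/[[-np.sin(Z),np.cos(Z),0],[np.cos(Z)/' h.py
python3 - <<'E'
from h import *
togo((.522,-.1547,.2),-10);print(pred([(10,(-40,-8,0,0,0,.07))]))
E
```

```text
pos [0.5224 0.3026 0.2385] yaw 32.08 shift tool mm [-387.2 -243.3   38.4] rotvec [ 1.000e-04 -2.000e-04  7.345e-01] F [ 1.4  0.3 -0.2] op 0.0878 t 0.9833 q7 -0.09
(array([ 0.5414, -0.0967,  0.2384]), np.float64(-8.02))
```

drive_tool(
  steps="-40 -8 0 0 0 0.07 1;-40 -8 0 0 0 0.07 1;-40 -8 0 0 0 0.07 1;-40 -8 0 0 0 0.07 1;-40 -8 0 0 0 0.07 1;-40 -8 0 0 0 0.07 1;-40 -8 0 0 0 0.07 1;-40 -8 0 0 0 0.07 1;-30 -8 0 0 0 0.07 1;-20 -8 0 0 0 0.07 1",
)

```text
clock: 1.82
tcp_pos: [0.5421, -0.0696, 0.2386]
eef_rot: [[0.145, 0.989, -0.0], [0.989, -0.145, -0.002], [-0.002, 0.0, -1.0]]
force: [0.3, -0.3, -0.6]
opening: 0.088
```

Run:
```python
from h import *
togo((.522,-.1547,.2),-10);cv2.imwrite("pics/w1.png",viewer.get_image("wrist"))
c=cam("wrist")
s=telemetry.state()
# predicted pixels
for p in [(.522,-.1547,.08),(.522,-.1547,.12),(.5271,-.1247,.052),(.5031,-.2617,.052)]: print(proj(c,p).round(1))
```

```text
pos [ 0.5421 -0.0696  0.2386] yaw -8.36 shift tool mm [-87.   -7.6  38.8] rotvec [0.0003 0.002  0.0287] F [ 0.3 -0.3 -0.6] op 0.088 t 1.8167 q7 -0.02
[322.  307.4]
[321.2 330.9]
[322.8 265.9]
[320.9 382.2]
```

View pics/w1.png

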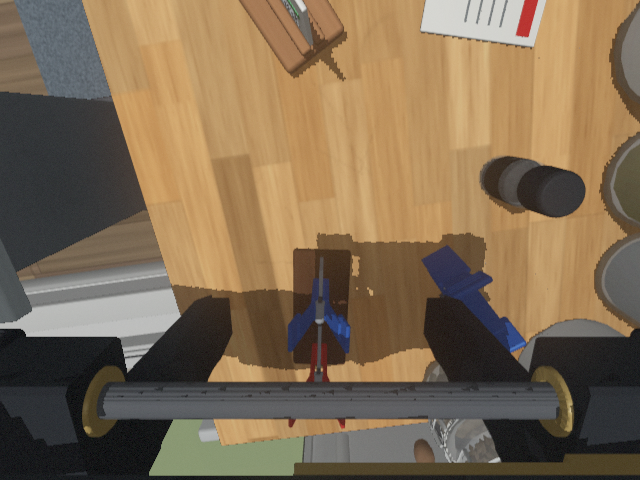

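Run:
```python
from h import *
w=cv2.imread("pics/w1.png");cv2.imwrite("pics/w1c.png",cv2.resize(w[240:380,270:370],None,fx=4,fy=4,interpolation=cv2.INTER_NEAREST))
c=cam("wrist")
for p in [(.5585,-.1284,.008),(.4968,-.1172,.008)]: print(proj(c,p).round(1))
```

```text
[352.2 249.6]
[294.9 248.2]
```

View pics/w1c.png

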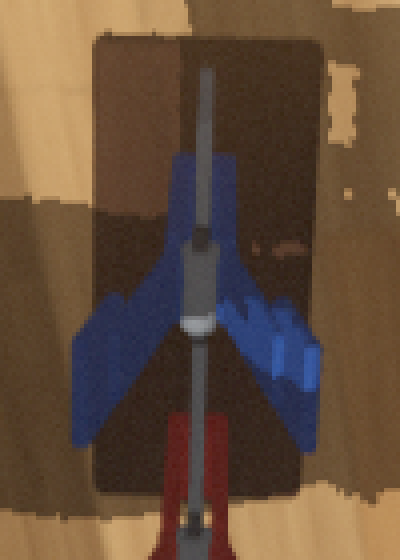

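drive_tool(
  steps="-30 -3 10 0 0.001 0.01 1;-30 -3 20 0 0.001 0.01 1;-20 -3 20 0 0 0.009 1;-8 0 20 0 0 0 1;0 0 20 0 0 0 1;0 0 10 0 0 0 1",
)

```text
clock: 2.37
tcp_pos: [0.5198, -0.1498, 0.1366]
eef_rot: [[0.166, 0.986, -0.003], [0.986, -0.166, 0.004], [0.003, -0.003, -1.0]]
force: [0.4, 1.0, 0.1]
opening: 0.0882
```

Run:
```python
from h import *
togo((.521,-.1555,.101),-10);cv2.imwrite("pics/w2.png",viewer.get_image("wrist"))
```

```text
pos [ 0.5198 -0.1498  0.1366] yaw -9.54 shift tool mm [-5.6  2.3 35.5] rotvec [-0.0034 -0.003   0.008 ] F [0.4 1.  0.1] op 0.0882 t 2.3667 q7 0.12
```

View pics/w2.png

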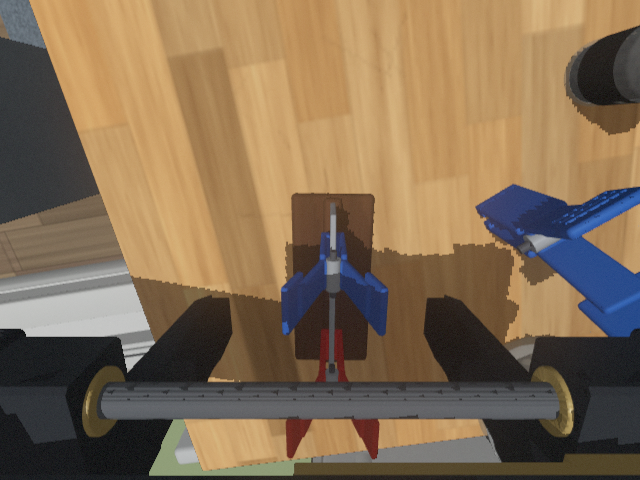

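drive_tool(
  steps="-3 1.5 8 -0.003 -0.003 0.008 1;-2.5 1 12 0 0 0 1;0 0 12 0 0 0 1;0 0 3.5 0 0 0 1;0 0 0 0 0 0 1;0 0 0 0 0 0 1",
)

```text
clock: 2.92
tcp_pos: [0.523, -0.1563, 0.1034]
eef_rot: [[0.173, 0.985, 0.003], [0.985, -0.173, -0.001], [-0.001, 0.003, -1.0]]
force: [0.6, -0.1, -0.4]
opening: 0.0883
```

Run:
```python
from h import *
togo((.521,-.1555,.101),-10);cv2.imwrite("pics/w3.png",viewer.get_image("wrist"));s=viewer.get_image("side");cv2.imwrite("pics/s3.png",cv2.resize(s[130:280,280:440],None,fx=4,fy=4))
```

```text
pos [ 0.523  -0.1563  0.1034] yaw -9.95 shift tool mm [ 0.4 -2.1  2.3] rotvec [0.0034 0.0009 0.0009] F [ 0.6 -0.1 -0.4] op 0.0883 t 2.9167 q7 0.12
```

View pics/w3.png

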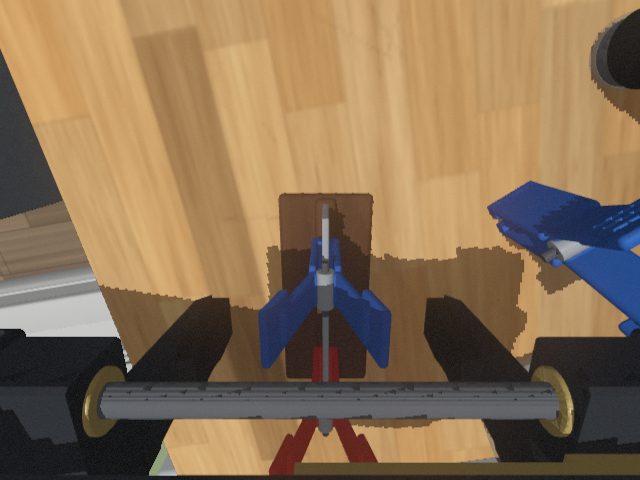

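View pics/s3.png

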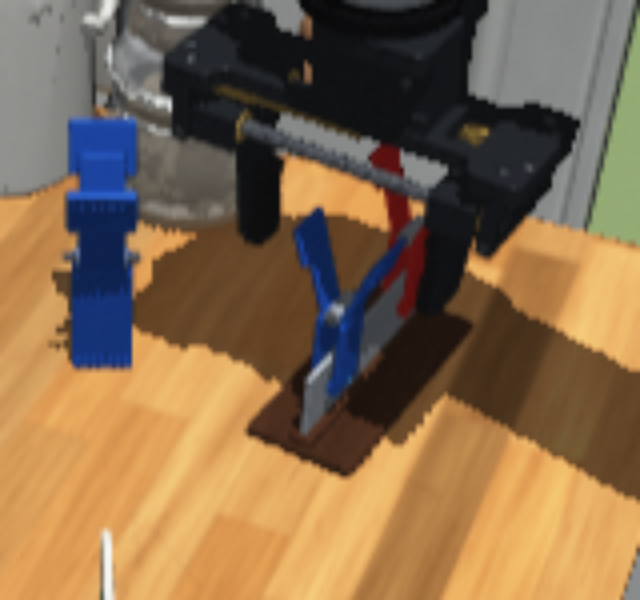

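Run:
```python
from h import *
c=cam("wrist");s=telemetry.state();p=s["tcp_pos"];R=s["eef_rot"]
for l in [(0,-.044,0),(0,.044,0),(.009,.044,0),(-.009,.044,0),(0,.044,-.019)]: print(l,proj(c,p+R@np.array(l)).round(0))
cl=Ro.from_euler('z',-10,degrees=True).as_matrix()
o=np.array([.522,-.1555,.03])
for l in [(.026,.013,.1),(.026,-.013,.1),(-.026,.013,.1),(-.026,-.013,.1)]: print("pad",proj(c,o+cl@np.array(l)).round(0))
w=cv2.imread("pics/w3.png");cv2.imwrite("pics/w3c.png",cv2.resize(w[230:400,220:440],None,fx=3.5,fy=3.5))
```

```text
(0, -0.044, 0) [228. 315.]
(0, 0.044, 0) [424. 315.]
(0.009, 0.044, 0) [425. 297.]
(-0.009, 0.044, 0) [422. 333.]
(0, 0.044, -0.019) [436. 339.]
pad [392. 318.]
pad [389. 377.]
pad [252. 319.]
pad [256. 377.]
```

View pics/w3c.png

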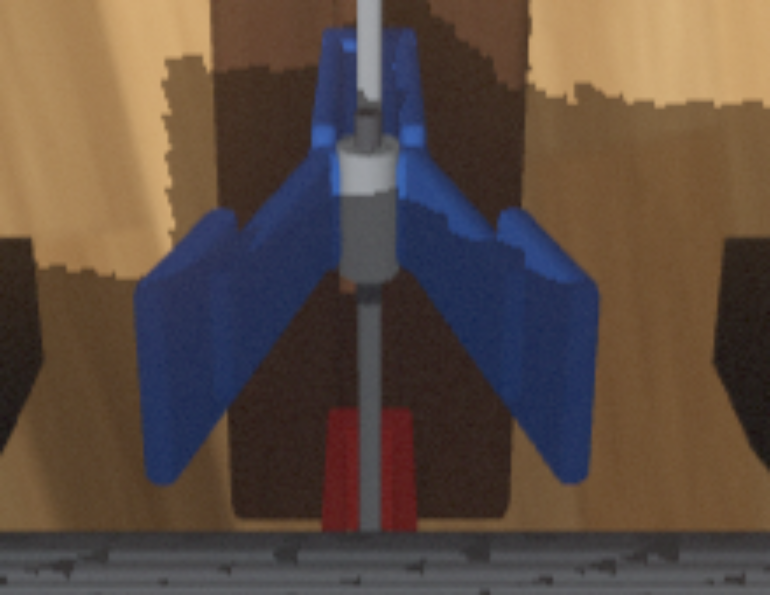

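Run:
```python
from h import *
c=cam("wrist")
cl=Ro.from_euler('z',-10,degrees=True).as_matrix()
o=np.array([.522,-.1555,.03])
for z in (.08,.086):
  for y in (.013,-.013): print("piv",z,y,proj(c,o+cl@np.array((0,y,z-.03))).round(1))
for p in [(.5271,-.1247,.052),(.5031,-.2617,.052)]: print(proj(c,p).round(1))
for p in [(.5585,-.1284,.008),(.4968,-.1172,.008)]: print(proj(c,p).round(1))
```

```text
piv 0.08 0.013 [323.2 267. ]
piv 0.08 -0.013 [323.4 313. ]
piv 0.086 0.013 [323.1 271.7]
piv 0.086 -0.013 [323.3 319. ]
[322.9 217.5]
[323.8 415.9]
[370.5 198.2]
[276.8 197.8]
```

drive_tool(
  steps="1.5 -1 2 0.003 0 0 0.6;0 0 0 0 0 0 0.4;0 0 0 0 0 0 0.2;0 0 0 0 0 0 0;0 0 0 0 0 0 0;0 0 0 0 0 0 0;0 0 0 0 0 0 0;0 0 0 0 0 0 0;0 0 0 0 0 0 0",
)

```text
clock: 3.77
tcp_pos: [0.5219, -0.1548, 0.101]
eef_rot: [[0.173, 0.985, -0.0], [0.985, -0.173, -0.001], [-0.001, -0.0, -1.0]]
force: [-0.5, -0.3, -1.2]
opening: 0.0305
```

Run:
```python
from h import *
togo((.523,-.1543,.101),-10);cv2.imwrite("pics/w4.png",viewer.get_image("wrist"));s=viewer.get_image("side");cv2.imwrite("pics/s4.png",cv2.resize(s[130:280,280:440],None,fx=4,fy=4))
```

```text
pos [ 0.5219 -0.1548  0.101 ] yaw -9.97 shift tool mm [0.7 1.  0. ] rotvec [-0.0002  0.0009  0.0005] F [-0.5 -0.3 -1.2] op 0.0305 t 3.7667 q7 0.12
```

View pics/w4.png

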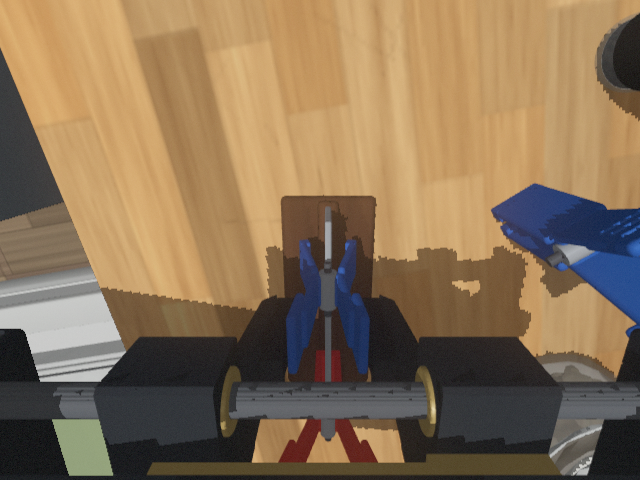

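View pics/s4.png

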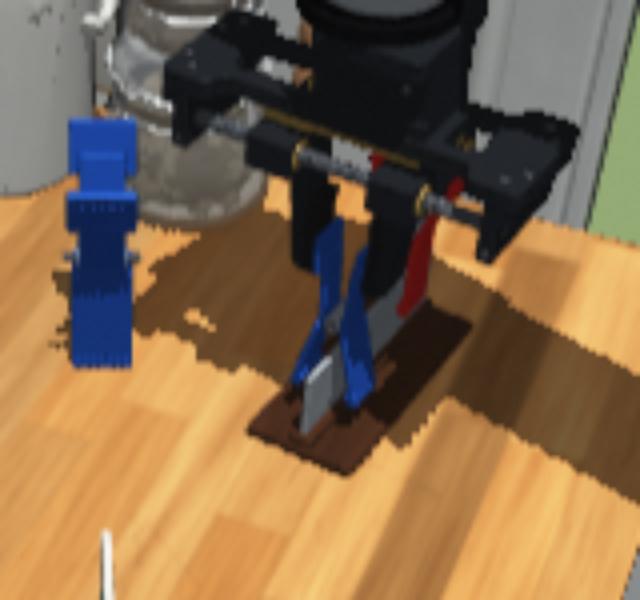

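drive_tool(
  steps="0 0 0 0 0 0 0;0 0 0 0 0 0 0;0 0 0 0 0 0 0;0 0 0 0 0 0 0",
)

```text
clock: 4.2
tcp_pos: [0.5219, -0.1548, 0.1011]
eef_rot: [[0.173, 0.985, -0.0], [0.985, -0.173, -0.001], [-0.001, -0.0, -1.0]]
force: [0.2, 0.3, -0.4]
opening: 0.0209
```

Run:
```python
from h import *
togo((.523,-.1543,.101),-10);w=viewer.get_image("wrist");cv2.imwrite("pics/w5.png",cv2.resize(w[180:400,220:440],None,fx=2.7,fy=2.7))
```

```text
pos [ 0.5219 -0.1548  0.1011] yaw -9.97 shift tool mm [0.7 0.9 0.1] rotvec [-0.0001  0.0009  0.0005] F [ 0.2  0.3 -0.4] op 0.0209 t 4.2 q7 0.12
```

View pics/w5.png

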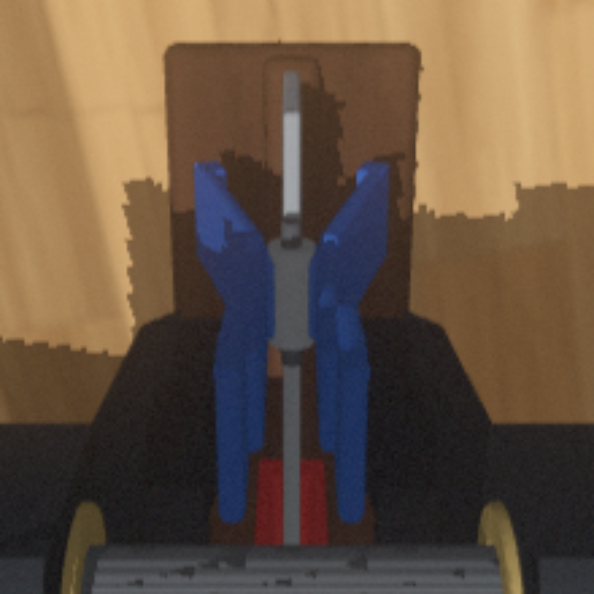

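drive_tool(
  steps="0 0 -6 0 0 0 0;0 0 -12 0 0 0 0;0 0 -20 0 0 0 0;0 0 -25 0 0 0 0;0 0 -25 0 0 0 0;0 0 -25 0 0 0 0;0 0 -20 0 0 0 0;0 0 -10 0 0 0 0;0 0 0 0 0 0 0",
)

```text
clock: 5.0
tcp_pos: [0.5233, -0.1551, 0.2465]
eef_rot: [[0.173, 0.985, 0.005], [0.985, -0.173, -0.002], [-0.001, 0.005, -1.0]]
force: [-0.2, -0.9, 0.2]
opening: 0.0214
```

Run:
```python
from h import *
togo((.523,.13,.24),26);w=viewer.get_image("wrist");cv2.imwrite("pics/w6.png",w);cv2.imwrite("pics/s6.png",viewer.get_image("side"))
print(pred([(11,(26,4,0,0,0,-.057))]),pred([(11,(26,-6,0,0,0,-.057))]))
```

```text
pos [ 0.5233 -0.1551  0.2465] yaw -9.97 shift tool mm [280.7 -49.7   5.9] rotvec [ 0.0043  0.0026 -0.6279] F [-0.2 -0.9  0.2] op 0.0214 t 5.0 q7 0.11
(array([0.5334, 0.1299, 0.2435]), np.float64(25.96)) (array([0.4258, 0.1179, 0.2436]), np.float64(25.96))
```

View pics/s6.png

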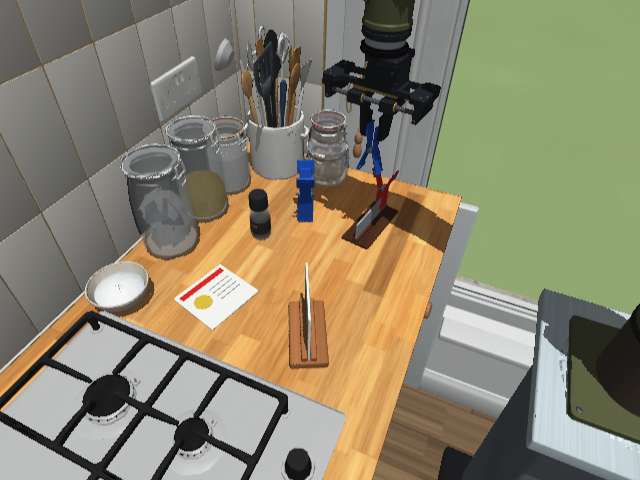

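View pics/w6.png

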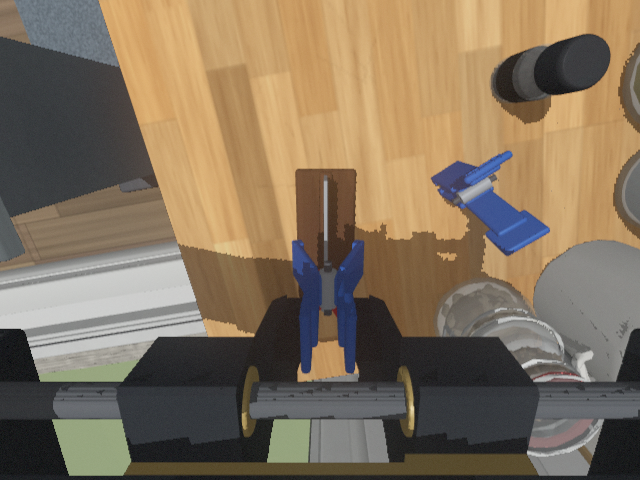

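drive_tool(
  steps="14 2 0 0 0 -0.03 0;24 3 0 0 0 -0.06 0;28 3 0 0 0 -0.06 0;30 3 0 0 0 -0.06 0;30 3 0 0 0 -0.06 0;30 3 0 0 0 -0.06 0;28 3 0 0 0 -0.06 0;24 3 0 0 0 -0.06 0;18 2 0 0 0 -0.06 0;12 1 0 0 0 -0.04 0",
)

```text
clock: 5.93
tcp_pos: [0.5332, 0.0851, 0.2427]
eef_rot: [[-0.375, 0.927, -0.003], [0.927, 0.375, 0.0], [0.001, -0.002, -1.0]]
force: [0.3, 0.1, -0.6]
opening: 0.0214
```

Run:
```python
from h import *
togo((.523,.13,.24),26);w=viewer.get_image("wrist");cv2.imwrite("pics/w7.png",w)
```

```text
pos [0.5332 0.0851 0.2427] yaw 22.01 shift tool mm [45.5  7.4  2.7] rotvec [-0.0023 -0.0012 -0.0696] F [ 0.3  0.1 -0.6] op 0.0214 t 5.9333 q7 0.11
```

View pics/w7.png

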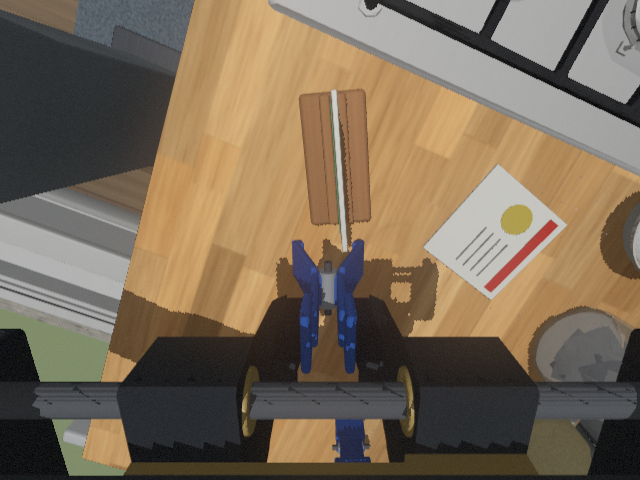

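Run:
```python
from h import *
w=cv2.imread("pics/w7.png");cv2.imwrite("pics/w7c.png",cv2.resize(w[80:380,280:400],None,fx=2,fy=2,interpolation=cv2.INTER_NEAREST))
cv2.imwrite("pics/w7d.png",cv2.resize(w[80:265,300:370],None,fx=3.2,fy=3.2,interpolation=cv2.INTER_NEAREST))
c=cam("wrist")
m=cv2.inRange(w,(150,165,165),(255,255,255)).astype(bool)
pts=[]
for v in range(95,246,6):
    xs=np.where(m[v,325:355])[0]
    if len(xs): pts.append((v,325+xs.min(),325+xs.max()))
print(pts)
a=onz(c,334.5,91,.125);b=onz(c,347,250,.125);print(a,b,np.linalg.norm(a-b),np.degrees(np.arctan2(*(a-b)[[1,0]])),(a+b)/2)
```

```text
[(95, np.int64(332), np.int64(336)), (101, np.int64(332), np.int64(336)), (107, np.int64(332), np.int64(337)), (113, np.int64(333), np.int64(337)), (119, np.int64(333), np.int64(337)), (125, np.int64(334), np.int64(338)), (131, np.int64(334), np.int64(338)), (137, np.int64(335), np.int64(339)), (143, np.int64(335), np.int64(339)), (149, np.int64(335), np.int64(339)), (155, np.int64(336), np.int64(340)), (161, np.int64(336), np.int64(340)), (167, np.int64(337), np.int64(341)), (173, np.int64(337), np.int64(341)), (179, np.int64(338), np.int64(341)), (185, np.int64(338), np.int64(342)), (191, np.int64(339), np.int64(342)), (197, np.int64(339), np.int64(343)), (203, np.int64(339), np.int64(343)), (209, np.int64(340), np.int64(343)), (215, np.int64(340), np.int64(344)), (221, np.int64(341), np.int64(344)), (227, np.int64(341), np.int64(345)), (233, np.int64(342), np.int64(345)), (239, np.int64(342), np.int64(346)), (245, np.int64(342), np.int64(346))]
[0.49850909 0.18264413 0.125     ] [0.55049557 0.08214291 0.125     ] 0.11315073921222331 117.35126601114962 [0.52450233 0.13239352 0.125     ]
```

View pics/w7d.png

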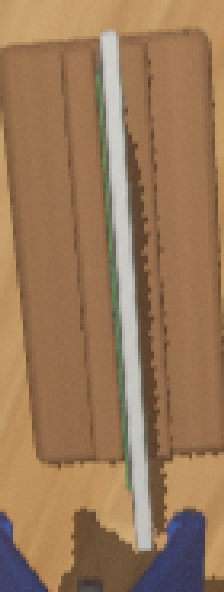

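drive_tool(
  steps="12 2 0 -0.002 -0.001 -0.03 0;14 3 0 0 0 -0.03 0;12 3 0 0 0 -0.017 0;8 1 0 0 0 0 0;0 0 0 0 0 0 0;0 0 0 0 0 0 0",
)

```text
clock: 6.48
tcp_pos: [0.5239, 0.1274, 0.2439]
eef_rot: [[-0.438, 0.899, 0.002], [0.899, 0.438, -0.001], [-0.002, 0.001, -1.0]]
force: [-0.0, 0.2, -1.3]
opening: 0.0213
```

Run:
```python
from h import *
togo((.5235,.131,.24),26.4);w=viewer.get_image("wrist");cv2.imwrite("pics/w8.png",w);s=viewer.get_image("side");cv2.imwrite("pics/s8.png",cv2.resize(s[180:380,220:400],None,fx=3,fy=3))
```

```text
pos [0.5239 0.1274 0.2439] yaw 25.98 shift tool mm [3.4 1.2 3.9] rotvec [ 0.0012  0.0022 -0.0074] F [-0.   0.2 -1.3] op 0.0213 t 6.4833 q7 0.08
```

View pics/w8.png

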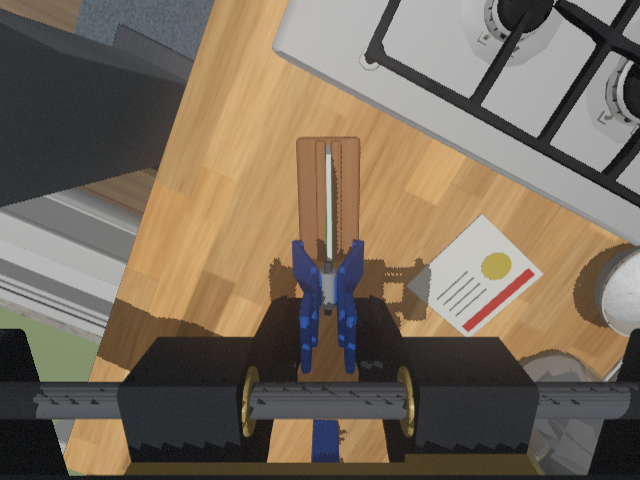

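View pics/s8.png

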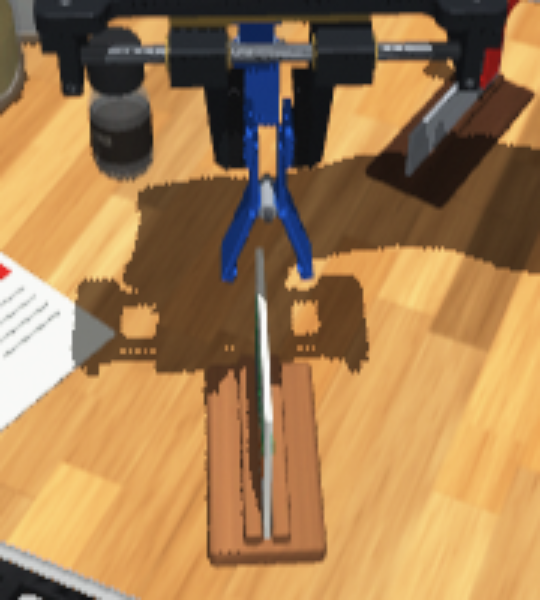

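drive_tool(
  steps="3 0.5 0 0.001 0.002 -0.007 0;0 0 10 0 0 0 0;0 0 12 0 0 0 0;0 0 10 0 0 0 0;0 0 8 0 0 0 0;0 0 0 0 0 0 0",
)

```text
clock: 7.08
tcp_pos: [0.5222, 0.1297, 0.2022]
eef_rot: [[-0.444, 0.896, -0.003], [0.896, 0.444, -0.001], [0.001, -0.003, -1.0]]
force: [0.5, 0.0, -0.5]
opening: 0.0216
```

Run:
```python
from h import *
togo((.5235,.131,.177),26.4);w=viewer.get_image("wrist");cv2.imwrite("pics/w9.png",w[100:400,200:460]);s=viewer.get_image("side");cv2.imwrite("pics/s9.png",cv2.resize(s[180:380,220:400],None,fx=3,fy=3))
```

```text
pos [0.5222 0.1297 0.2022] yaw 26.34 shift tool mm [ 0.6  1.8 25.2] rotvec [-0.0029 -0.0006 -0.0011] F [ 0.5  0.  -0.5] op 0.0216 t 7.0833 q7 0.08
```

View pics/w9.png

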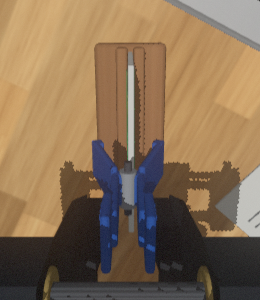

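View pics/s9.png

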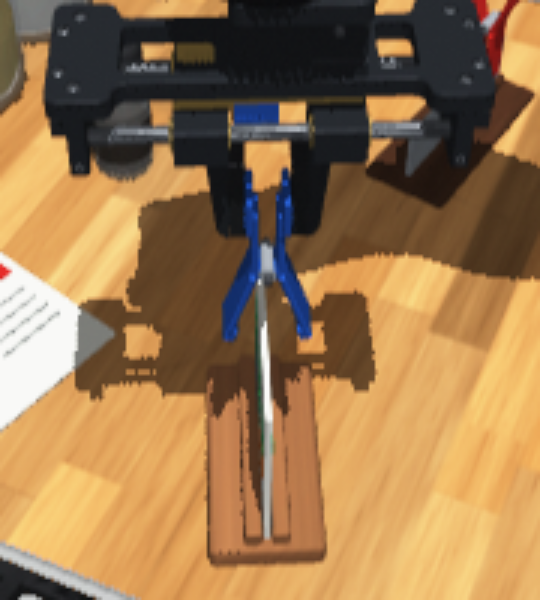

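drive_tool(
  steps="0.5 1.5 0 -0.003 0 0 0;0 0 6 0 0 0 0;0 0 8 0 0 0 0;0 0 8 0 0 0 0;0 0 4 0 0 0 0;0 0 0 0 0 0 0;0 0 0 0 0 0 0",
)

```text
clock: 7.77
tcp_pos: [0.5241, 0.1313, 0.1773]
eef_rot: [[-0.444, 0.896, 0.002], [0.896, 0.444, 0.001], [0.0, 0.002, -1.0]]
force: [0.6, -0.1, 0.0]
opening: 0.0212
```

Run:
```python
from h import *
togo((.5235,.131,.176),26.4);w=viewer.get_image("wrist");cv2.imwrite("pics/w10.png",cv2.resize(w[120:380,220:440],None,fx=2.3,fy=2.3));s=viewer.get_image("side");cv2.imwrite("pics/s10.png",cv2.resize(s[200:350,250:370],None,fx=4,fy=4));t=viewer.get_image("top");cv2.imwrite("pics/t10.png",t)
```

```text
pos [0.5241 0.1313 0.1773] yaw 26.35 shift tool mm [-0.  -0.7  1.3] rotvec [ 0.0023 -0.0003 -0.0008] F [ 0.6 -0.1  0. ] op 0.0212 t 7.7667 q7 0.07
```

View pics/w10.png

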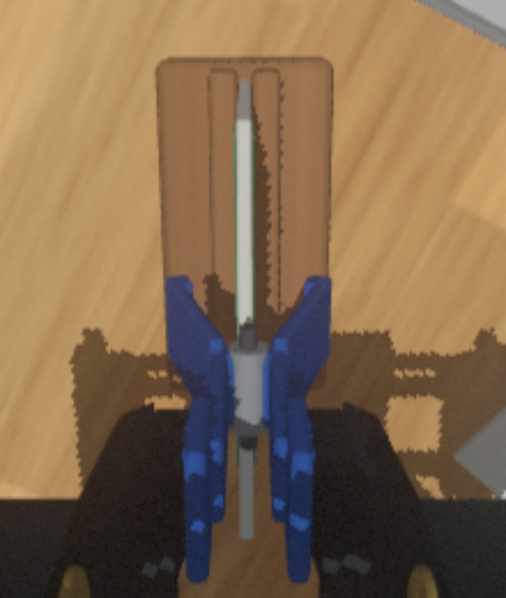

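View pics/s10.png

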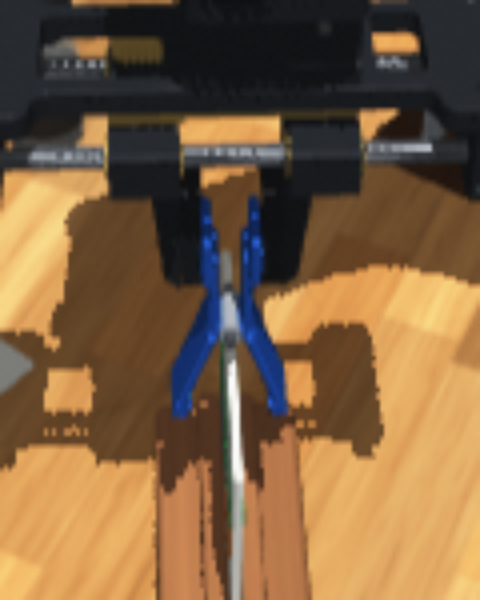

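View pics/t10.png

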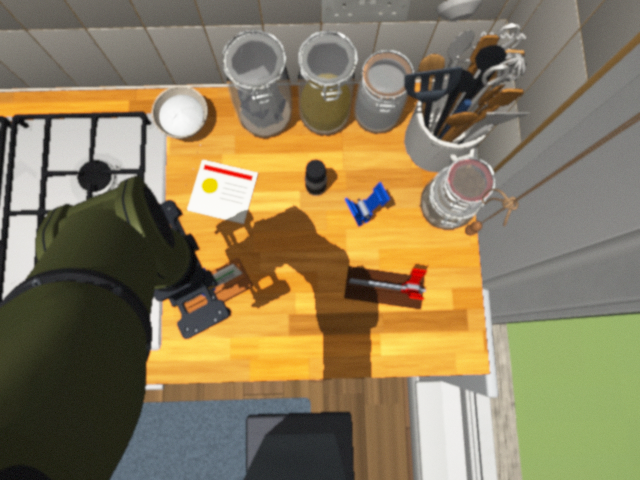

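Run:
```python
from h import *
c=cam("side");s=telemetry.state();p=np.array(s["tcp_pos"]);R=np.array(s["eef_rot"])
for z in (.06,.069,.078):
    print(z,p[2]-z,[proj(c,p+R@np.array([x,y,z])).round(1).tolist() for y in (-.02,.02) for x in (0,.013)])
print(proj(c,(.5235,.1305,.125)),telemetry.state()["qvel"].round(3))
```

```text
0.06 0.11804546238926172 [[319.9, 291.8], [320.4, 298.2], [294.5, 292.4], [294.6, 298.9]]
0.069 0.10904546238926172 [[319.7, 295.4], [320.2, 301.9], [294.5, 296.0], [294.6, 302.5]]
0.078 0.10004546238926172 [[319.6, 299.0], [320.0, 305.5], [294.6, 299.7], [294.7, 306.1]]
[308.25203742 288.95848516] [ 0.    -0.003  0.001 -0.002  0.001 -0.     0.002]
```

Run:
```python
from h import *
print(env.job_done()); s=telemetry.state();print(s["clock"],s["tcp_pos"],s["opening"],s["force"])
```

```text
the job is handed in; nothing more can be done
None
the job is handed in; nothing more can be done
```

I squeezed the smaller blue clip off the rail, carried it over the standing card and lowered it over the middle of the top edge. I handed the job in at about 7.9 s with the clip still held squeezed open.

- **Position:** the wrist and side pictures show one jaw on each side of the card. The card is about 0.6 mm off the centre between the jaws, and the jaw tips sit about 17 mm below the card's top edge.
- **Squeeze:** the fingers read 21 mm open. That is about 1 mm less than the 22 mm given for the stop, and it stayed steady. The wrist force was near 0.6 N, so nothing was pressing on the card.
- **Everything else:** in the last top picture the red clip, grinder and flat card look unmoved. The card stand is partly hidden by the arm there, but the side and wrist views show it in place.
- **Disagreements:** the camera views differed by about 1–2 mm, so I used the wrist picture for the final alignment. The state could not be read after the hand-in, so I have no check from the last second.

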